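# Turn out the oblong loaf

## Task

Lift the oblong loaf straight up out of its baking mould and set it down gently, right way up, in the middle of the wire cooling rack, lying lengthwise along the rack. Do not drop it, and leave the round and the square bake sitting in their moulds.

Things in the scene. Friction and masses are not known exactly. Their poses are not given: they have to be found in the camera images.
- loaf_center (a point): Centre (half-way up) of the oblong hard-baked brown loaf: rigid, 96 mm long (x axis), 44 wide (y), 58 tall (z up), 150 g, top edges rounded. It sits with 4 mm play in an open cast-iron mould, 134 x 82 mm, 24 high, cavity 18 deep, that stands firm (a like mould is empty). The centre starts 35 mm above the counter, 11 above the mould's rim; 40 mm of the loaf stands free above the rim.
- rack_top (a point): Middle of the upper side of the steel wire cooling rack, 25 mm above the counter. The rack is 216 mm long (x axis) by 160 mm wide (y axis), its wires run along y, z is up; it stands firm. The loaf resting on it has its centre 29 mm above this point.
- round_bake_center (a point): Centre (half-way up) of the round bake, 64 mm across and 58 mm tall, of the same crust, in a round cast-iron mould of 92 mm. Not to be moved.
- square_bake_center (a point): Centre (half-way up) of the square bake, 60 x 60 mm and 58 mm tall, of the same crust, in a square cast-iron mould of 98 mm. Not to be moved.
Not all that is in view belongs to the job. What is shaped like the part that bears loaf_center but blue or green is not meant.

How it is judged:
By the outcome, as a careful person would: the job done as asked, in the order asked, and still so for the second after the job is handed in, with the robot touching nothing.
It also fails if it takes over 38 s, if anything falls off the work surface, if the arm or the gripper's body presses on something with over 40 N, if the wrist force passes 120 N, or if a joint passes its speed limit or range.

## Robot

A 6-joint arm with a two-finger parallel gripper is mounted at the origin on the work surface. World frame = base frame: x ahead of the robot, y to its left, z up, the work surface at z = 0. Lengths are in mm, angles in degrees, forces in N, time in s.
With the tool pointing down it reaches from about 275 to 750 mm from the base axis. Payload 10.2 kg.
Tool frame: the origin (TCP) lies on the front face of the gripper's body, between the roots of the fingers; the fingertips stand 64 mm ahead of it and the grasp point (between the pads) lies bot.grasp_offset ahead of it (bot.grasp_offset is the distance from the TCP to the grasp point, in mm); z points along the fingers, y is the line along which they close (so a half turn about z gives the same grasp; the last joint's range is limited). The gripper opens to 88 mm and grips with 3 to 60 N. Pads are 18 mm wide; open, the fingers measure 123 mm over their backs; the gripper's body (75 mm by 187 mm) begins 45 mm behind the grasp point.
Start: joints at [-83.331, 17.928, 85.812, -0, 76.261, -12.8], TCP at [174.969, -494.992, 302.72] pointing down, gripper open.
Joint ranges: [-168.41, 168.41], [-55.51, 124.54], [10.69, 146.95], [-70.63, 250.63], [1, 178], [-165.06, 165.06]. Speed limits (degrees/s): [136.94, 136.94, 172.46, 180, 180, 180].

## Interface

Orientations are given as a 3x3 rotation matrix whose columns are the frame's x, y, z axes.
In Python, from bench import readout, imaging, bot gives the robot as it stands.
- The arm moves only by the shell command python3 -m pendant 'ROWS' [FORCE]. ROWS is JSON, a list of rows, each a list of 7 numbers: the finger opening in cm, from 0 to 8.81, then the shift along the tool's x, y, z in cm, then the turn, a rotation vector about the tool's x, y, z in rad. In form: [[fingers, tx, ty, tz, wx, wy, wz], ...]. A call has 1 to 12 rows; each row shifts and turns the commanded pose from where the row before left it, along the tool's axes as they then stand; what a row does not reach is not made up. A row lasts 1/10 s, in which the tool goes at most 50 mm and 8.59 degrees, less where a joint would pass 70% of its speed; a pose out of reach is approached as far as the arm can. A call is refused whole if a number of a shift passes 5 or a number of a turn 0.15, either way. A call with a gripper value outside its range is refused whole. The fingers move at their own pace and stop on an object; FORCE is the grip in N (left out, the last holds). Time passes only in rows, so rows that do not move let the fingers close. It gives the time, the measured TCP pose, the force, the opening and the grip force at its end, in the units of the state.
- readout.observe(): the state, without advancing time (a new reading comes with each control period).
- imaging.read_camera(name): name is "scene" or "side" or "wrist"; returns the picture (420x560x3 uint8, red, green, blue); there is no depth.
- imaging.camera_model(name): a dict with "fx", "fy", "cx", "cy" (pixels), "origin" and "rotation" of the camera in the world. Camera axes: x right, y up, looking along -z (the intrinsics and any distortion apply to the point x, -y, -z); pixel columns grow to the right and rows downward; lengths in mm; the calibration is good to about 2 mm. A picture is of the moment at which its call begins: read the wrist's pose just before it. camera_model takes no time and is no camera call; for the wrist camera it gives the pose at the moment of the call.
- bot.finish_job(): hands the job in; it is judged then, once.
The state is a dict: "clock": time; "qpos": joint angles; "qd": joint speeds; "joint_efforts": joint torques, N m; "tcp_pos": TCP position; "orientation": TCP orientation; "contact_force": force on the tool from outside, world axes, zero at the start; "wrist_torque": the same for the moment, N m; "gripper_width": finger opening in mm; "finger_force": force on a finger pad.
Only numpy, scipy, OpenCV 4.12 (cv2) and the standard library are available. Lean on these libraries where they do the work, as an engineer would, in place of code of your own. Each camera call takes 0.05 s, during which the arm holds its last target. There are 200 camera calls.

## Working session

There is one attempt and no reset: what is moved stays moved. The work goes in short steps, Python scripts to look and compute and a shell command to move; the robot and the scene stay as the last step left them, time stands still between calls to the robot, and variables do not carry over. Pictures are saved under pics/ and viewed, at most 10 in all, crops included, and the job is handed in when it is done.

```bash
mkdir -p pics; python3 - <<'E'
from bench import readout, imaging, bot
import cv2
print(bot.grasp_offset); s=readout.observe(); print(s['clock'],s['tcp_pos'],s['orientation'],s['gripper_width'])
for n in ("scene","side"):
    im=imaging.read_camera(n); cv2.imwrite(f"pics/{n}0.png",im[:,:,::-1]); print(imaging.camera_model(n))
E
```

```text
45.3
0.0 [ 174.95605645 -494.82824168  302.18317787] [[ 9.42814879e-01  3.33316786e-01 -1.56085349e-04]
 [ 3.33316726e-01 -9.42814143e-01  1.20487963e-03]
 [ 2.54447131e-04 -1.18800430e-03 -9.99999262e-01]] 87.98825722772132
{'fx': 477.135258263616, 'fy': 477.135258263616, 'cx': 284.36807501741805, 'cy': 207.13650229744565, 'origin': array([1005.56221681, -284.43465636, 1031.94581968]), 'rotation': array([[ 0.54219343, -0.70501728,  0.45713993],
       [ 0.84024995,  0.45330118, -0.29748624],
       [ 0.00251087,  0.54540688,  0.83816766]])}
{'fx': 539.9935242152035, 'fy': 539.9935242152035, 'cx': 292.356498960743, 'cy': 206.33455727986916, 'origin': array([-47.63632674, 627.88875919, 790.44747954]), 'rotation': array([[-0.71672449,  0.48342029, -0.50260405],
       [-0.69719315, -0.48113429,  0.53144285],
       [ 0.01509022,  0.73131021,  0.68187804]])}
```

View pics/scene0.png

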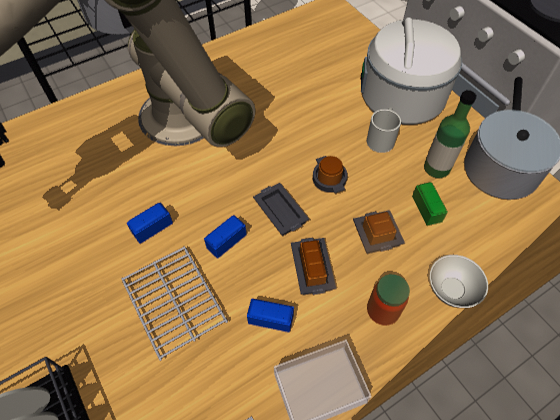

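View pics/side0.png

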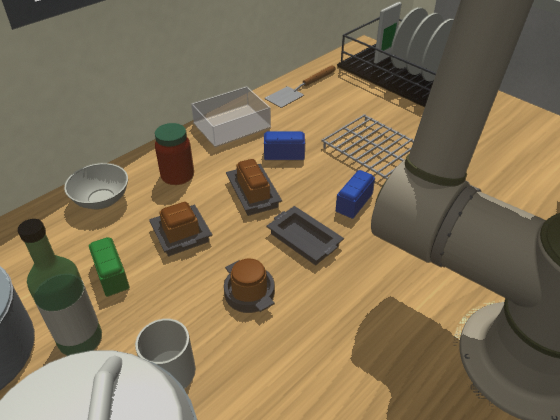

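The scene picture shows the brown loaf at about (314,262) in its mould, the rack at about (176,302), the round bake at (331,170) and the square bake at (380,228). In the side picture the loaf is at (252,180). I'll enlarge the loaf and the rack.

```bash
python3 - <<'E'
import cv2,numpy as np
a=cv2.imread("pics/scene0.png")
l=cv2.resize(a[228:300,285:345],None,fx=6,fy=6,interpolation=cv2.INTER_CUBIC)  #360x432
r=cv2.resize(a[240:364,116:236],None,fx=3.5,fy=3.5,interpolation=cv2.INTER_CUBIC) #420x434
c=np.zeros((434,780,3),np.uint8); c[:432,:360]=l; c[:434,360:780]=r
cv2.imwrite("pics/c1.png",c)
E
```

```text
(no output)
```

View pics/c1.png

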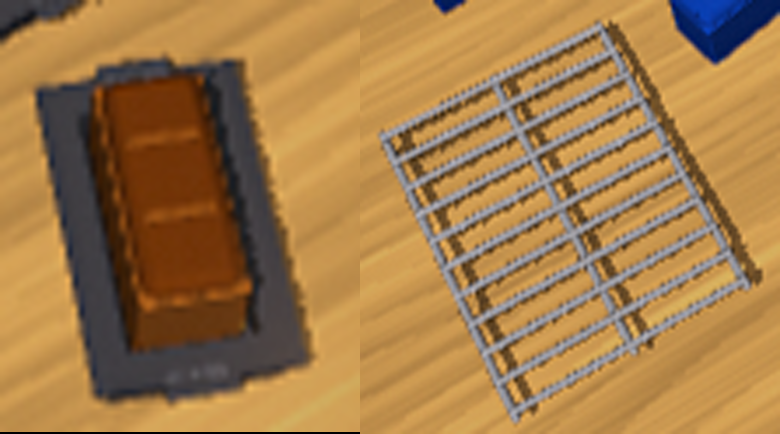

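The crop gives mould rim corners at (40,90), (240,62), (310,358) and (97,400). The loaf's top corners are at about (105,85), (205,75), (250,285) and (137,290), and the rack corners at (385,135), (603,25), (748,285) and (516,417).

```bash
cat > h.py <<'E'
import numpy as np
from bench import imaging, readout
def back(m,uv,z):
    uv=np.atleast_2d(np.array(uv,float)); o=np.array(m['origin']); R=np.array(m['rotation'])
    d=np.c_[(uv[:,0]-m['cx'])/m['fx'],-(uv[:,1]-m['cy'])/m['fy'],-np.ones(len(uv))]@R.T
    return (o+d*((z-o[2])/d[:,2])[:,None])
def quad(P):
    P=P[:,:2]; e=np.diff(np.r_[P,P[:1]],axis=0)
    print(np.round(P.mean(0),1),'len',np.round(np.hypot(*e.T),0),'ang',np.round(np.degrees(np.arctan2(e[:,1],e[:,0])),1))
E
python3 - <<'E'
from h import *
m=imaging.camera_model("scene")
f=lambda L:np.array(L)/6+[285,228]
quad(back(m,f([(40,90),(240,62),(310,358),(97,400)]),24))
quad(back(m,f([(105,85),(205,75),(250,285),(137,290)]),61))
quad(back(m,(np.array([(385,135),(603,25),(748,285),(516,417)])-[360,0])/3.5+[116,240],25))
for n,uv in(("round",(331,163)),("square",(381,221))): print(n,back(m,uv,62))
E
```

```text
[628.4  43. ] len [ 82. 130.  83. 134.] ang [  66.3  -23.7 -111.   155.9]
[628.7  41.7] len [39. 90. 42. 87.] ang [  63.7  -24.4 -120.   153.8]
[ 529.4 -268.4] len [156. 214. 156. 214.] ang [ 88.6  -1.6 -91.4 178.6]
round [[427.43313008 234.78393828  62.        ]]
square [[634.12479764 232.05574997  62.        ]]
```

```bash
python3 -m pendant '[[8.8,2,-1.2,0,0,0,0],[8.8,3.8,-2.22,0,0,0,0],[8.8,3.8,-2.22,0,0,0,0],[8.8,3.8,-2.22,0,0,0,0],[8.8,3.8,-2.22,0,0,0,0],[8.8,3.8,-2.22,0,0,0,0],[8.8,3.8,-2.22,0,0,0,0],[8.8,3.8,-2.22,0,0,0,0],[8.8,3.8,-2.22,0,0,0,0],[8.8,3.8,-2.22,0,0,0,0],[8.8,3.8,-2.22,0,0,0,0],[8.8,3.8,-2.22,0,0,0,0]]'
python3 -m pendant '[[8.8,3.8,-2.22,0,0,0,0],[8.8,3.8,-2.22,0,0,0,0],[8.8,3.8,-2.22,0,0,0,0],[8.8,3.8,-2.22,0,0,0,0],[8.8,2,-1.2,0,0,0,0],[8.8,0,0,0,0,0,0.126],[8.8,0,0,0,0,0,0.126],[8.8,0,0,0,0,0,0.126],[8.8,0,0,0,0,0,0.126],[8.8,0,0,0,0,0,0.126],[8.8,0,0,0,0,0,0.126],[8.8,0,0,0,0,0,0]]'
python3 - <<'E'
from h import *
import cv2
s=readout.observe(); print(s['clock'],s['tcp_pos'],s['orientation'])
m=imaging.camera_model("wrist"); im=imaging.read_camera("wrist"); cv2.imwrite("pics/w1.png",im[:,:,::-1])
import pickle; pickle.dump(m,open("w1.pkl","wb")); print(m)
E
```

```text
clock: 1.3
tcp_pos: [503.4, -105.7, 302.5]
orientation: [[0.943, 0.333, -0.0], [0.333, -0.943, 0.0], [-0.0, -0.0, -1.0]]
contact_force: [-0.3, -0.7, -0.1]
gripper_width: 87.5
finger_force: 0.0
clock: 2.5
tcp_pos: [631.0, 44.9, 302.3]
orientation: [[0.914, -0.405, -0.001], [-0.405, -0.914, 0.0], [-0.001, 0.0, -1.0]]
contact_force: [-0.1, 0.5, 0.1]
gripper_width: 88.2
finger_force: 0.0
2.5 [631.03787658  44.92419298 302.30324865] [[ 9.14193927e-01 -4.05276228e-01 -8.02252023e-04]
 [-4.05276299e-01 -9.14194244e-01  7.98838969e-05]
 [-7.65789226e-04  2.52104357e-04 -9.99999675e-01]]
{'fx': 341.00704473349856, 'fy': 341.00704473349856, 'cx': 277.0385075729884, 'cy': 209.3761364097255, 'origin': array([699.85765616,  15.11052963, 384.5690691 ]), 'rotation': array([[-4.05411372e-01,  8.74582562e-01,  2.65983011e-01],
       [-9.14134266e-01, -3.87998671e-01, -1.17539671e-01],
       [ 4.02907760e-04, -2.90796104e-01,  9.56784962e-01]])}
```

View pics/w1.png

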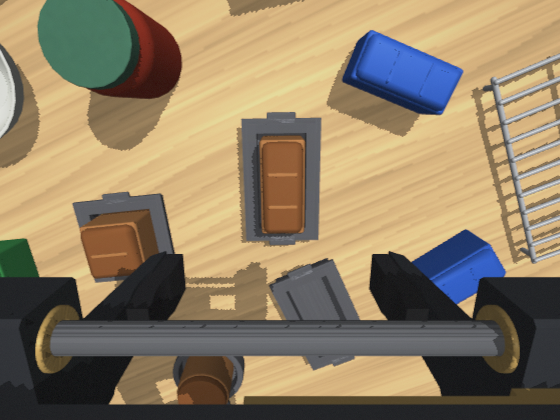

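The wrist picture shows the loaf's top corners at about (262,140), (303,138), (305,233) and (262,234), with mould rim corners at (242,119), (321,118), (319,240) and (240,242). The fingers have free space on both sides.

```bash
python3 - <<'E'
from h import *
import pickle
m=pickle.load(open("w1.pkl","rb")); s=readout.observe()
a=back(m,[(242,119),(321,118),(319,240),(240,242)],24); b=back(m,[(262,140),(303,138),(305,233),(262,234)],61)
quad(a);quad(b)
R=s['orientation']
for c in(a,b): print("tool shift",R.T@(c.mean(0)-s['tcp_pos']))
E
```

```text
[625.3  44. ] len [ 81. 134.  90. 136.] ang [-113.2  157.3   67.6  -26.6]
[627.2  40.8] len [38. 95. 44. 94.] ang [-111.2  158.6   67.5  -24.7]
tool shift [ -4.62944092   3.10520279 278.35603895]
tool shift [ -1.63417462   5.26584148 241.35419979]
```

```bash
python3 -m pendant '[[8.8,-0.2,0.4,2,0,0,0],[8.8,0,0,4,0,0,0],[8.8,0,0,4,0,0,0],[8.8,0,0,4,0,0,0],[8.8,0,0,3,0,0,0],[8.8,0,0,2,0,0,0],[8.8,0,0,1.2,0,0,0],[8.8,0,0,0.8,0,0,0],[8.8,0,0,0,0,0,0],[8.8,0,0,0,0,0,0]]' 20
python3 -m pendant '[[6,0,0,0,0,0,0],[6,0,0,0,0,0,0],[6,0,0,0,0,0,0],[5,0,0,0,0,0,0],[5,0,0,0,0,0,0],[4,0,0,0,0,0,0],[4,0,0,0,0,0,0],[4,0,0,0,0,0,0],[3.5,0,0,0,0,0,0],[3.5,0,0,0,0,0,0]]' 20
```

```text
clock: 3.55
tcp_pos: [628.1, 42.0, 93.7]
orientation: [[0.915, -0.404, 0.002], [-0.404, -0.915, -0.0], [0.001, -0.0, -1.0]]
contact_force: [0.3, 0.1, -0.7]
gripper_width: 88.2
finger_force: 0.0
clock: 4.55
tcp_pos: [627.6, 42.0, 92.8]
orientation: [[0.915, -0.404, -0.0], [-0.404, -0.915, -0.0], [-0.0, 0.0, -1.0]]
contact_force: [-1.0, -0.6, 0.7]
gripper_width: 44.0
finger_force: 20.0
```

```bash
python3 -m pendant '[[3.5,0,0,-0.3,0,0,0],[3.5,0,0,-0.5,0,0,0],[3.5,0,0,-0.7,0,0,0],[3.5,0,0,-1,0,0,0],[3.5,0,0,-1,0,0,0],[3.5,0,0,-1.5,0,0,0],[3.5,0,0,-1.5,0,0,0],[3.5,0,0,-1.5,0,0,0],[3.5,0,0,-1,0,0,0],[3.5,0,0,0,0,0,0],[3.5,0,0,0,0,0,0]]'
python3 - <<'E'
from h import *
import cv2
a=imaging.read_camera("scene")[:,:,::-1]; b=imaging.read_camera("side")[:,:,::-1]
c=np.hstack([cv2.resize(a[180:310,240:370],(390,390)),cv2.resize(b[90:220,180:310],(390,390))]); cv2.imwrite("pics/l1.png",c)
E
```

```text
clock: 5.65
tcp_pos: [627.5, 42.1, 182.5]
orientation: [[0.915, -0.404, -0.0], [-0.404, -0.915, 0.0], [-0.0, 0.0, -1.0]]
contact_force: [-0.1, -0.6, -1.8]
gripper_width: 43.9
finger_force: 20.0
```

View pics/l1.png

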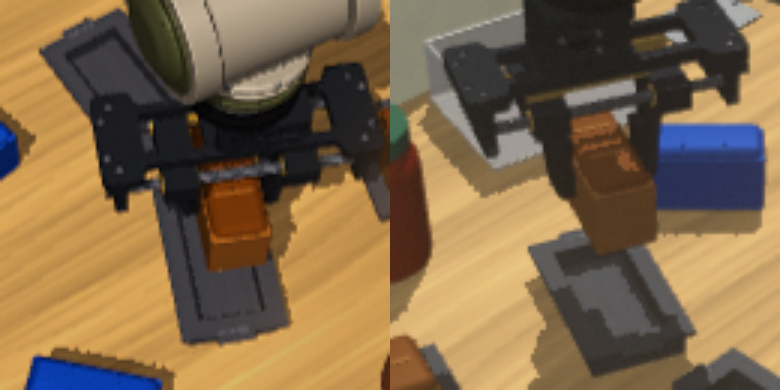

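The loaf hangs level in the fingers, clear of its mould. Next I carry it over to the rack.

```bash
python3 -m pendant '[[3.5,0.2,1.5,-0.5,0,0,0],[3.5,0.4,3,-0.5,0,0,0],[3.5,0.4,3.5,-0.5,0,0,0],[3.5,0.4,3.5,-0.5,0,0,0],[3.5,0.4,3.5,-0.5,0,0,0],[3.5,0.4,3.5,0,0,0,0],[3.5,0.4,3.5,0,0,0,0],[3.5,0.4,3.5,0,0,0,0],[3.5,0.4,3.5,0,0,0,0],[3.5,0.2,2.2,0,0,0,0],[3.5,0,1.2,0,0,0,0],[3.5,0,0,0,0,0,0]]'
python3 -m pendant '[[3.5,0,0,0,0,0,-0.05],[3.5,0,0,0,0,0,-0.1],[3.5,0,0,0,0,0,-0.1],[3.5,0,0,0,0,0,-0.09],[3.5,0,0,0,0,0,-0.05],[3.5,0,0,0,0,0,0],[3.5,0,0,0,0,0,0]]'
python3 - <<'E'
from h import *
import cv2,pickle
s=readout.observe(); print(s['clock'],s['tcp_pos'],s['orientation'])
m=imaging.camera_model("wrist"); im=imaging.read_camera("wrist"); cv2.imwrite("pics/w2.png",im[:,:,::-1])
pickle.dump(m,open("w2.pkl","wb"))
E
```

```text
clock: 6.95
tcp_pos: [528.8, -270.1, 207.6]
orientation: [[0.914, -0.406, -0.0], [-0.406, -0.914, 0.0], [-0.0, 0.0, -1.0]]
contact_force: [-0.2, 0.8, -0.9]
gripper_width: 43.5
finger_force: 20.0
clock: 7.65
tcp_pos: [529.8, -268.1, 207.8]
orientation: [[1.0, -0.027, -0.0], [-0.027, -1.0, 0.0], [-0.0, -0.0, -1.0]]
contact_force: [-0.2, -0.5, -2.3]
gripper_width: 43.6
finger_force: 20.0
7.65 [ 529.80169508 -268.09336359  207.76486207] [[ 9.99643365e-01 -2.67047246e-02 -2.92986744e-05]
 [-2.67047192e-02 -9.99643351e-01  1.71501124e-04]
 [-3.38681153e-05 -1.70657548e-04 -9.99999985e-01]]
```

View pics/w2.png

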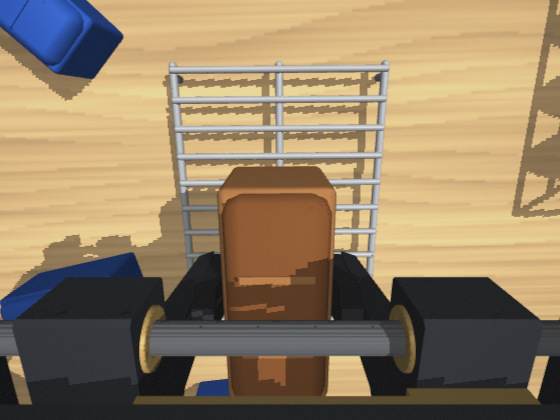

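The wrist picture shows the rack's far corners at (171,66) and (388,66), lined up with the loaf. The loaf's far bottom edge runs along row 168, from column 232 to 323.

```bash
python3 - <<'E'
from h import *
import pickle
m=pickle.load(open("w2.pkl","rb"))
r=back(m,[(173,67),(387,67),(279,66)],25); print(r)
d=r[0,:2]-r[1,:2]; print("y-axis ang",np.degrees(np.arctan2(d[1],d[0])),np.hypot(*d))
u=(r[0,:2]+r[1,:2])/2; a=np.radians(-1.6); print("rack centre",u-106*np.array([np.cos(a),np.sin(a)]))
l=back(m,[(232,168),(323,168)],121); print("loaf far end",l, l.mean(0)[:2]-48*np.array([np.cos(a),np.sin(a)]))
E
```

```text
[[ 633.87558425 -195.21757021   25.        ]
 [ 629.73175859 -349.45985769   25.        ]
 [ 632.49085717 -271.6429675    25.        ]]
y-axis ang 88.4610794554942 154.2979408130975
rack centre [ 525.84499923 -269.37902025]
loaf far end [[ 575.91685646 -246.23066961  121.        ]
 [ 574.70018978 -291.68906646  121.        ]] [ 527.3272376  -267.61962937]
```

```bash
python3 -m pendant '[[3.5,0,0,1,0,0,0],[3.5,0,0,2,0,0,0],[3.5,0,0,2,0,0,0],[3.5,0,0,2,0,0,0],[3.5,0,0,1,0,0,0],[3.5,0,0,0.6,0,0,0],[3.5,0,0,0.4,0,0,0],[3.5,0,0,0.2,0,0,0],[3.5,0,0,0,0,0,0],[3.5,0,0,0,0,0,0]]'
python3 -m pendant '[[3.5,0,0,0.1,0,0,0],[3.5,0,0,0.1,0,0,0],[3.5,0,0,0.1,0,0,0],[3.5,0,0,0,0,0,0],[3.5,0,0,0,0,0,0],[3.5,0,0,0,0,0,0]]'
```

```text
clock: 8.7
tcp_pos: [529.8, -269.0, 116.2]
orientation: [[1.0, -0.026, 0.001], [-0.026, -1.0, -0.001], [0.001, 0.001, -1.0]]
contact_force: [-0.5, -0.2, -2.1]
gripper_width: 43.9
finger_force: 20.0
clock: 9.3
tcp_pos: [529.6, -268.9, 112.8]
orientation: [[1.0, -0.026, 0.0], [-0.026, -1.0, -0.0], [0.0, 0.0, -1.0]]
contact_force: [0.2, -1.1, -2.1]
gripper_width: 43.6
finger_force: 20.0
```

```bash
python3 -m pendant '[[3.5,0,0,0.05,0,0,0],[3.5,0,0,0.05,0,0,0],[3.5,0,0,0,0,0,0],[3.5,0,0,0,0,0,0]]'
python3 -m pendant '[[3.5,0,0,0.05,0,0,0],[3.5,0,0,0,0,0,0],[3.5,0,0,0,0,0,0]]'
```

```text
clock: 9.7
tcp_pos: [529.6, -268.9, 111.7]
orientation: [[1.0, -0.026, 0.0], [-0.026, -1.0, -0.0], [0.0, 0.0, -1.0]]
contact_force: [0.3, -0.5, -1.6]
gripper_width: 43.8
finger_force: 20.0
clock: 10.0
tcp_pos: [529.7, -268.9, 111.7]
orientation: [[1.0, -0.026, 0.0], [-0.026, -1.0, -0.0], [0.0, 0.0, -1.0]]
contact_force: [-2.8, 1.4, 6.1]
gripper_width: 44.1
finger_force: 20.0
```

Contact: the vertical force has changed sign, so the loaf is on the wires. Now I open the fingers and retreat.

```bash
python3 -m pendant '[[4.6,0,0,0,0,0,0],[4.8,0,0,0,0,0,0],[5.2,0,0,0,0,0,0],[6,0,0,0,0,0,0],[7,0,0,0,0,0,0],[8,0,0,0,0,0,0],[8,0,0,0,0,0,0],[8,0,0,0,0,0,0]]'
python3 -m pendant '[[8,0,0,-0.5,0,0,0],[8,0,0,-1,0,0,0],[8,0,0,-2,0,0,0],[8,0,0,-3,0,0,0],[8,0,0,-3,0,0,0],[8,0,0,-3,0,0,0],[8,0,0,-2,0,0,0],[8,0,0,-1,0,0,0],[8,0,0,0,0,0,0]]'
python3 - <<'E'
from h import *
import cv2
a=imaging.read_camera("scene")[:,:,::-1]; b=imaging.read_camera("wrist")[:,:,::-1]
c=np.hstack([cv2.resize(a[130:375,100:420],(400,306)),cv2.resize(b,(400,306))]); cv2.imwrite("pics/f1.png",c)
E
```

```text
clock: 10.8
tcp_pos: [529.6, -268.8, 111.2]
orientation: [[1.0, -0.026, 0.0], [-0.026, -1.0, 0.0], [0.0, -0.0, -1.0]]
contact_force: [0.4, -0.2, -0.6]
gripper_width: 80.3
finger_force: 0.0
clock: 11.7
tcp_pos: [529.8, -269.0, 267.6]
orientation: [[1.0, -0.026, 0.002], [-0.026, -1.0, -0.002], [0.002, 0.001, -1.0]]
contact_force: [0.5, 1.0, -0.7]
gripper_width: 80.0
finger_force: 0.0
```

View pics/f1.png

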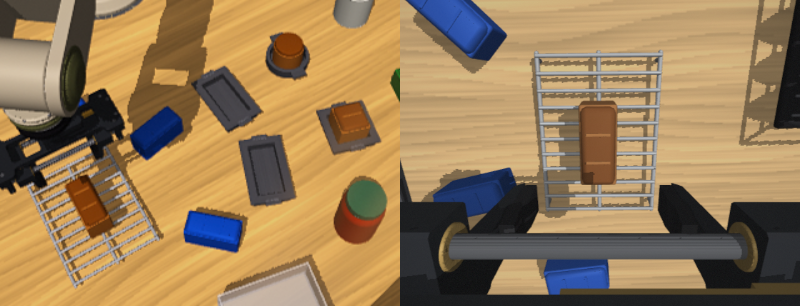

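The loaf lies upright in the middle of the rack, lengthwise, at about (598,143) in the wrist half. The gripper is clear, and the round and square bakes are still in their moulds.

```bash
python3 -c "
from bench import bot; print(bot.finish_job())"
```

```text
the job is handed in; nothing more can be done
None
```

The job is handed in: the loaf lies upright and lengthwise in the middle of the cooling rack, set down gently after about 12 s, with the round and square bakes still in their moulds.

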